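# Fetch the beaker from behind the reagent bottles

## Robot

A 6-joint arm with a two-finger parallel gripper is mounted at the origin on a cart in front of the work surface, level with it; the furniture and walls round the work are solid. World frame = base frame: x ahead of the robot, y to its left, z up, the work surface at z = 0. Lengths are in mm, angles in rad, forces in N, time in s.
With the tool pointing down it reaches from about 325 to 875 mm from the base axis. Payload 4.4 kg.
Tool frame: the origin (TCP) lies on the centre line of the jaws, within the pads' length; the fingertips stand ahead of it and the grasp point (between the pads) lies 6 mm ahead of it (ctrl.tcp_to_tips is the z of the fingertips in the tool frame, in mm); z points along the fingers, y is the direction in which the jaws open and shut (so a half turn about z gives the same grasp; the last joint's range is limited). The gripper opens to 85 mm and grips with 20 to 120 N. Pads are 22 mm wide; open, the fingers measure 114 mm over their backs; the gripper's body (76 mm by 85 mm) begins 54 mm behind the grasp point. The pads swing forward as they close: fully open they stand 13 mm farther back than shut.
Start: joints at [1.06, 0.207, 1.542, -0, 1.393, -0.15], TCP at [202.46, 538.18, 256.282] pointing down, gripper open.
Joint ranges: [-2.73, 2.73], [-0.86, 2.22], [0.23, 2.46], [-1.11, 4.25], [0.08, 2.63], [-2.82, 2.82]. Speed limits (rad/s): [2.79, 2.79, 3.14, 3.14, 3.14, 3.14].

## Interface

Orientations are given as a 3x3 rotation matrix whose columns are the frame's x, y, z axes.
In Python, from plant import ctrl, sensors, optics gives the robot as it stands. Calls block until the motion is done:
- ctrl.move_ptp(position, orientation): joint-space move of the TCP to a pose.
- ctrl.move_l(position, rot=None, vel=150, threshold=None): straight line of the TCP; rot=None keeps the orientation; vel is the mean speed in mm/s. With threshold (N) it stops when the force on the tool has changed by that much, and returns True; else False.
- ctrl.set_joints(angles): joint-space move.
- ctrl.gripper_to(opening, force=None): finger opening in mm; force is the grip in N (None keeps the last); returns when the fingers have stopped.
- ctrl.hold(seconds).
- ctrl.solve_ik(position, orientation): joint angles nearest the present ones, or None.
- sensors.read_state(): the state.
- optics.grab_frame(name): name is "scene" or "top" or "wrist"; returns (picture, depth): 384x512x3 uint8, red, green, blue; 384x512 float32, mm along the optical axis (not along the pixel's ray), 0 where there is no reading.
- optics.camera_params(name): a dict with "mtx" (3x3 intrinsics, pixels), "R" (3x3) and "t" (3): a world point X has camera coordinates R X + t; the wrist camera has in their place "T_tool_cam" (4x4, takes a point from camera to tool coordinates, whose origin is the TCP and whose axes are the flange's). Camera axes: x right, y down, z forward; pixel columns grow to the right and rows downward; lengths in mm; the calibration is good to about 2 mm. A picture is of the moment at which its call begins: read the wrist's pose just before it. camera_params takes no time and is no camera call.
A pose or a line that the arm cannot do raises ctrl.MotionError and nothing moves.
- ctrl.finish_job(): hands the job in, once; it reports no verdict.
The state is a dict: "t": time; "q": joint angles; "qvel": joint speeds; "tau": joint torques, N m; "eef_pos": TCP position; "eef_rot": TCP orientation; "force": force on the tool from outside, world axes, zero at the start; "wrist_torque": the same for the moment, N m; "grip_width": finger opening in mm.
Only numpy, scipy, OpenCV 4.12 (cv2) and the standard library are available. Lean on these libraries where they do the work, as an engineer would, in place of code of your own. Each camera call takes 0.05 s, during which the arm holds its last target. There are 200 camera calls.

## Task

The steel beaker that has to go on the magnetic stirrer stands at the back of the spill tray, walled in by the two reagent bottles. First lift both bottles out of their drip cups and stand them on the bench mat; only then take the beaker and stand it in the middle of the stirrer, and with the beaker there put each bottle back, fully down in the drip cup it came from. Keep everything upright, leave the two amber vials alone, and let go of everything at the end.

Things in the scene. Friction and masses are not known exactly. Their poses are not given: they have to be found in the camera images.
- bottle_large: the larger reagent bottle, clear, with a red screw cap: 86 mm wide, 183 mm tall, 0.62 kg, loose. Origin: centre of its underside; z up its axis. Lift it by the cap: 54 mm wide, from 159 to 183 mm above the origin; the cap does not turn.
- bottle_small: the smaller reagent bottle, clear, with a light blue screw cap: 72 mm wide, 157 mm tall, 0.62 kg, loose. Origin: centre of its underside; z up its axis. Lift it by the cap: 54 mm wide, from 136 to 157 mm above the origin; the cap does not turn.
- beaker: empty stainless steel beaker, 54 mm wide (57 mm over its thin rolled rim), 66 mm tall, 90 g, loose, standing on the spill tray behind the two bottles, on the far side from the robot. Origin: centre of its underside; z up its axis. Grasp it across the outside of its wall.
- cup_large: the larger drip cup, a round grey plastic dish fixed on the spill tray: outside 108 mm wide at the lip, 22 mm high, inside 96 mm wide at the floor and flaring to 102 mm at the lip. Origin: centre of its underside, 4 mm above the bench; its inner floor, on which the bottle stands, is 4 mm above the origin. The larger bottle stands in it and belongs in it; it does not fit the other.
- cup_small: the smaller drip cup, a round grey plastic dish fixed on the spill tray: outside 94 mm wide at the lip, 22 mm high, inside 82 mm wide at the floor and 88 mm at the lip. Origin: centre of its underside, 4 mm above the bench; its inner floor is 4 mm above the origin. The smaller bottle belongs in it. The cups stand side by side, 100 mm between centres; either may be the left one.
- bench_mat: the side area: thin slate-grey bench mat, 240 mm along its x axis by 140 mm along its y axis, fixed on the bench to the left or right of the tray. Origin: centre of its underside, on the bench; its surface is 3 mm above the origin, with a 4 mm wide edge 1.5 mm higher.
- stirrer: compact magnetic stirrer, fixed on the bench on the other side of the tray than the mat: grey housing 130 mm by 112 mm with a knob on the front towards the robot and a round white top plate, 98 mm wide. Origin: on the bench, below the centre of the round plate; the flat top of the plate is 50 mm above the origin, the housing round it 39 mm.
- vial_black: small amber vial with a black cap, 28 mm wide, 62 mm tall, loose, at the back of the tray, 70 to 95 mm to one side of the beaker; not to be moved. Origin: centre of its underside.
- vial_red: small amber vial with a red cap, 28 mm wide, 62 mm tall, loose, at the back of the tray, 70 to 95 mm to the other side of the beaker; not to be moved. Origin: centre of its underside.
- spill_tray: low white plastic tray, fixed, 198 mm along its x axis by 250 mm along its y axis over the rim; floor 4 mm and rim 14 mm above the bench; carries the cups (nearer the robot), the beaker and the vials (farther). Origin: centre of its underside; its x axis points from the cups to the back of the tray.
Things that resemble listed ones, but are neither listed nor needed, are in the scene too. What is shaped like the bottle_large but pink or yellow is not meant.

How it is judged:
By the outcome, as a careful person would: the job done as asked, in the order asked, and still so for the second after the job is handed in, with the robot touching nothing.
It also fails if it takes over 109 s, if anything falls off the work surface, if the arm or the gripper's body presses on something with over 40 N, if the wrist force passes 120 N, or if a joint passes its speed limit or range.

## Working session

There is one attempt and no reset: what is moved stays moved. The work goes in short steps, each a Python script; the robot and the scene stay as the last script left them, time stands still between calls to the robot, and variables do not carry over. Pictures are saved under pics/ and viewed, about 12 in all and at most 16, crops included, and the job is handed in when it is done.

```bash
ls; mkdir -p pics
python3 - <<'E'
from plant import ctrl, sensors, optics
import cv2,numpy as np
for n in ("scene","top"):
    p,d=optics.grab_frame(n)
    cv2.imwrite(f"pics/{n}0.png",p[:,:,::-1]); np.savez(f"pics/{n}0.npz",p=p,d=d)
    c=optics.camera_params(n); print(n,c["mtx"].round(1).tolist(),c["R"].round(3).tolist(),c["t"].round(1).tolist())
print(optics.camera_params("wrist"),ctrl.tcp_to_tips); print(sensors.read_state()["t"])
E
```

```text
pics
scene [[408.2, 0.0, 259.7], [0.0, 408.2, 198.0], [0.0, 0.0, 1.0]] [[0.792, 0.61, 0.025], [0.301, -0.355, -0.885], [-0.531, 0.708, -0.465]] [-383.9, -89.7, 1303.6]
top [[400.5, 0.0, 254.8], [0.0, 400.5, 184.1], [0.0, 0.0, 1.0]] [[0.342, -0.94, 0.004], [-0.742, -0.273, -0.613], [0.577, 0.207, -0.79]] [-188.9, 391.8, 943.6]
{'mtx': array([[323.45235175,   0.        , 258.6395282 ],
       [  0.        , 323.45235175, 191.38529779],
       [  0.        ,   0.        ,   1.        ]]), 'T_tool_cam': array([[-9.13004101e-08, -9.59584975e-01, -2.81419038e-01,
         7.08514459e+01],
       [ 9.99999792e-01, -1.81516150e-04,  6.18610848e-04,
         4.36004838e-02],
       [-6.44691776e-04, -2.81418979e-01,  9.59584776e-01,
        -1.18014242e+02],
       [ 0.00000000e+00,  0.00000000e+00,  0.00000000e+00,
         1.00000000e+00]])} 25.0
0.1
```

View pics/scene0.png

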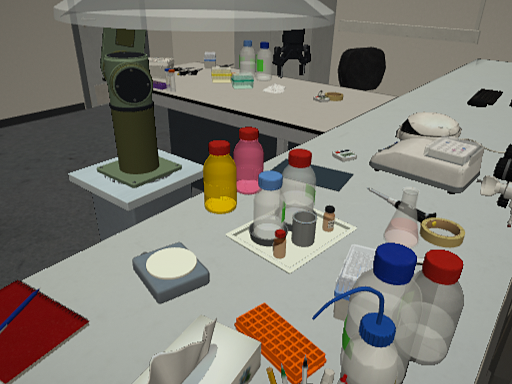

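View pics/top0.png

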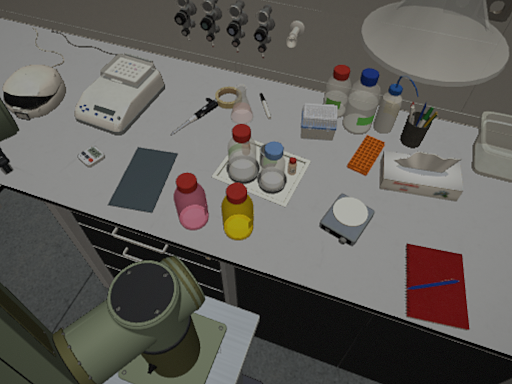

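Candidates in the scene picture:
- **Large bottle:** clear with a red cap at (300,158). Not meant: yellow (219,147), pink (248,133), and the clear red-capped one at (442,265) off the tray.
- **Small bottle:** light-blue cap at (270,180). Not meant: dark blue caps at (396,262) and (377,328).
- **Beaker:** steel, at (304,228).
- **Vials:** red (280,243) and black (329,218).
- **Stirrer plate:** (172,263); in the top view (350,212).
- **Mat:** top view (145,178).

Next I measure with the depth clouds.

```bash
cat > h.py <<'E'
from plant import ctrl, sensors, optics
import numpy as np, cv2
from scipy.optimize import least_squares
TT=lambda s:optics.camera_params("wrist")["T_tool_cam"]
def cam(name,st=None):
    c=optics.camera_params(name)
    if name=="wrist":
        T=c["T_tool_cam"]; R=st["eef_rot"]@T[:3,:3]; return c["mtx"],R,st["eef_rot"]@T[:3,3]+np.array(st["eef_pos"])
    R=c["R"].T; return c["mtx"],R,-R@c["t"]
def rays(K,R,uv):
    uv=np.atleast_2d(uv).astype(float)
    return np.c_[(uv[:,0]-K[0,2])/K[0,0],(uv[:,1]-K[1,2])/K[1,1],np.ones(len(uv))]@R.T
def onplane(cm,uv,z):
    K,R,o=cm; r=rays(K,R,uv); return o+r*((z-o[2])/r[:,2])[:,None]
def cloud(cm,d):
    K,R,o=cm; h,w=d.shape; v,u=np.mgrid[:h,:w]
    P=o+rays(K,R,np.c_[u.ravel(),v.ravel()])*d.reshape(-1,1)
    P=P.reshape(h,w,3); P[d==0]=np.nan; return P
def circ(xy,r=None):
    c0=xy.mean(0)
    f=lambda p:np.hypot(xy[:,0]-p[0],xy[:,1]-p[1])-(p[2] if r is None else r)
    s=least_squares(f,[*c0,30],loss="soft_l1",f_scale=1.0); return s.x
def proj(cm,X):
    K,R,o=cm; c=(np.atleast_2d(X)-o)@R; c=c@K.T; return c[:,:2]/c[:,2:]
E
python3 - <<'E'
from h import *
for n in ("scene","top"):
    f=np.load(f"pics/{n}0.npz"); p,d=f["p"],f["d"]; cm=cam(n); P=cloud(cm,d)
    hsv=cv2.cvtColor(p,cv2.COLOR_RGB2HSV); H,S,V=[hsv[...,i] for i in range(3)]
    red=((H<6)|(H>174))&(S>150)&(V>70); blue=(H>95)&(H<115)&(S>90)
    near=lambda m:m
    print(n)
    for nm,m in (("red",red),("blue",blue)):
        k,l,s,c=cv2.connectedComponentsWithStats(m.astype(np.uint8))
        for i in range(1,k):
            if s[i,4]>40:
                Q=P[l==i]; Q=Q[~np.isnan(Q[:,0])]
                if len(Q)<20: continue
                zt=np.percentile(Q[:,2],95); T=Q[Q[:,2]>zt-5]
                if zt<40 or zt>260: continue
                (cx,cy),r=cv2.minEnclosingCircle(T[:,:2].astype(np.float32))
                print(nm,c[i].round(),s[i,4],"ztop",zt.round(),"circ",round(cx),round(cy),round(r,1))
    # stirrer plate
    Z=P[...,2]; 
    m=(Z>45)&(Z<56)&(S<70)&(V>150); k,l,s,c=cv2.connectedComponentsWithStats(m.astype(np.uint8))
    for i in range(1,k):
        if s[i,4]>300:
            cn=cv2.findContours((l==i).astype(np.uint8),0,1)[0][0][:,0]
            print("plate",c[i].round(),s[i,4],circ(onplane(cm,cn,50)[:,:2]).round(1))
    # tray, mat
    for nm,m,z in (("mat",(Z>-10)&(Z<15)&(V<100)&(S>30)&(H>90)&(H<125),3),("low",None,0)):
        if m is None: continue
        k,l,s,c=cv2.connectedComponentsWithStats(m.astype(np.uint8))
        for i in range(1,k):
            if s[i,4]>400:
                cn=cv2.findContours((l==i).astype(np.uint8),0,1)[0][0][:,0]
                print(nm,c[i].round(),s[i,4],cv2.minAreaRect(onplane(cm,cn,z)[:,:2].astype(np.float32)))
    # objects heights in tray region: beaker
    if n=="scene":
        for uv in ((304,215),(304,230),(280,235),(329,210)):
            print(uv,P[uv[1],uv[0]].round())
    m=(Z>10)&(Z<18)&(V>170)&(P[...,0]>400)&(P[...,0]<800)&(abs(P[...,1])<250)
    k,l,s,c=cv2.connectedComponentsWithStats(m.astype(np.uint8))
    pts=P[m][:,:2]; print("rim",len(pts),cv2.minAreaRect(pts.astype(np.float32)))
a=cv2.imread("pics/scene0.png")[120:280,190:370]; cv2.imwrite("pics/crop1.png",cv2.resize(a,None,fx=4,fy=3.7,interpolation=2)[:600])
E
```

```text
scene
red [248. 134.] 242 ztop 186.0 circ 355 110 25.1
red [219. 147.] 291 ztop 186.0 circ 367 -20 27.1
red [300. 158.] 373 ztop 194.0 circ 565 41 25.7
red [280. 233.] 74 ztop 69.0 circ 617 -103 11.1
red [443. 267.] 1073 ztop 185.0 circ 946 -163 26.2
red [344. 378.] 41 ztop 144.0 circ 914 -405 2.4
blue [247.  43.] 41 ztop 224.0 circ -657 1350 21.9
blue [264.  45.] 47 ztop 228.0 circ -532 1353 19.8
blue [270. 180.] 407 ztop 168.0 circ 552 -57 27.4
blue [394. 263.] 1410 ztop 225.0 circ 901 -255 26.2
blue [370. 320.] 1415 ztop 236.0 circ 899 -367 21.9
plate [171. 262.] 1251 [ 499.5 -305.    48.9]
plate [190. 334.] 566 [ 627.7 -413.6   48.9]
plate [224. 357.] 2041 [ 729.1 -408.7   49.6]
mat [330. 178.] 630 ((480.1448059082031, 336.3465576171875), (146.37754821777344, 139.94004821777344), 8.604538917541504)
(304, 215) [612.   2.  61.]
(304, 230) [640. -41.  52.]
(280, 235) [ 621. -108.   64.]
(329, 210) [648.  54.  65.]
rim 912 ((592.1575317382812, 17.76153564453125), (355.6922607421875, 295.70599365234375), 63.691322326660156)
top
red [342.  72.] 194 ztop 184.0 circ 943 -161 29.3
red [241. 133.] 278 ztop 192.0 circ 557 45 27.3
red [186. 183.] 338 ztop 185.0 circ 348 114 27.0
red [236. 193.] 341 ztop 184.0 circ 362 -18 27.2
blue [369.  77.] 258 ztop 224.0 circ 899 -254 29.9
blue [396.  88.] 142 ztop 202.0 circ 718 -326 202.4
blue [421. 114.] 41 ztop 132.0 circ 890 -438 36.7
blue [274. 150.] 267 ztop 166.0 circ 548 -57 26.6
plate [420. 173.] 1032 [ 763.8 -485.8   96.3]
plate [350. 211.] 759 [ 497.4 -304.7   46.8]
mat [143. 180.] 2578 ((433.868896484375, 326.92767333984375), (237.54861450195312, 136.8823699951172), 8.601217269897461)
rim 336 ((589.5440063476562, -9.997665405273438), (249.92884826660156, 200.50918579101562), 83.51597595214844)
```

View pics/crop1.png

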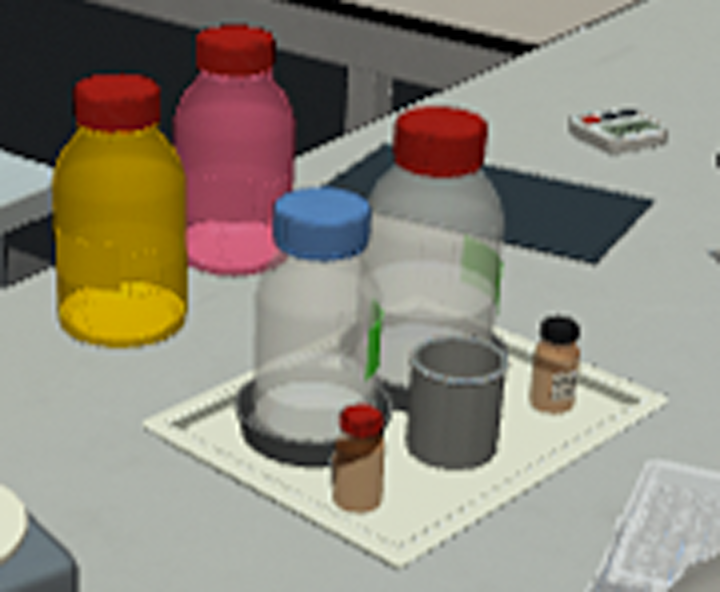

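```bash
cat >> h.py <<'E'
def Rd(a):  # tool down, tool y (jaws) at world angle a
    y=np.array([np.cos(a),np.sin(a),0]); z=np.array([0,0,-1.]); return np.c_[np.cross(y,z),y,z]
def snap(fn):
    st=sensors.read_state(); p,d=optics.grab_frame("wrist"); cv2.imwrite(fn,p[:,:,::-1]); return cam("wrist",st),p,d
E
python3 - <<'E'
from h import *
s=sensors.read_state(); print(np.round(s["eef_rot"],2).tolist())
for a in np.deg2rad([-96,84,-6,174]):
    print(round(np.rad2deg(a)), [ (lambda q: None if q is None else np.round(q,2).tolist())(ctrl.solve_ik(p,Rd(a))) for p in ([561,43,330],[550,-57,178],[488,335,250],[379,319,180],[634,-25,60],[499,-305,150])])
E
```

```text
[[-0.94, 0.35, -0.0], [0.35, 0.94, -0.0], [0.0, -0.0, -1.0]]
-96 [[-0.08, 0.13, 1.48, -0.0, 1.53, 1.6], [-0.26, 0.24, 1.67, -0.0, 1.23, 1.42], [0.46, 0.25, 1.51, -0.0, 1.39, 2.13], [0.52, 0.12, 1.81, -0.0, 1.21, 2.2], [-0.18, 0.54, 1.53, -0.0, 1.07, 1.5], [-0.7, 0.33, 1.62, -0.0, 1.19, 0.98]]
84 [[-0.08, 0.13, 1.48, -0.0, 1.53, -1.54], [-0.26, 0.24, 1.67, -0.0, 1.23, -1.73], [0.46, 0.25, 1.51, -0.0, 1.39, -1.01], [0.52, 0.12, 1.81, -0.0, 1.21, -0.94], [-0.18, 0.54, 1.53, -0.0, 1.07, -1.64], [-0.7, 0.33, 1.62, -0.0, 1.19, -2.16]]
-6 [[-0.08, 0.13, 1.48, -0.0, 1.53, 0.03], [-0.26, 0.24, 1.67, -0.0, 1.23, -0.16], [0.46, 0.25, 1.51, -0.0, 1.39, 0.56], [0.52, 0.12, 1.81, -0.0, 1.21, 0.63], [-0.18, 0.54, 1.53, -0.0, 1.07, -0.07], [-0.7, 0.33, 1.62, -0.0, 1.19, -0.59]]
174 [None, None, [0.46, 0.25, 1.51, -0.0, 1.39, -2.58], [0.52, 0.12, 1.81, -0.0, 1.21, -2.51], None, [-0.7, 0.33, 1.62, -0.0, 1.19, 2.55]]
```

Run:
```python
from h import *
ctrl.move_ptp([585,-5,345],Rd(np.deg2rad(-6)))
cm,p,d=snap("pics/w1.png"); np.savez("pics/w1.npz",p=p,d=d,K=cm[0],R=cm[1],o=cm[2])
P=cloud(cm,d); hsv=cv2.cvtColor(p,cv2.COLOR_RGB2HSV); H,S,V=[hsv[...,i] for i in range(3)]
for nm,m,zt in (("red",((H<6)|(H>174))&(S>150)&(V>70),191),("blue",(H>95)&(H<115)&(S>90),165)):
    Z=P[...,2]; m=m&(Z>zt-6)&(Z<zt+8)
    k,l,s,c=cv2.connectedComponentsWithStats(m.astype(np.uint8))
    for i in range(1,k):
        if s[i,4]>300:
            cn=cv2.findContours((l==i).astype(np.uint8),0,1)[0][0][:,0]
            print(nm,c[i].round(),s[i,4],circ(onplane(cm,cn,zt)[:,:2]).round(1),np.nanmedian(Z[l==i]))
print(sensors.read_state()["t"])
```

```text
red [224. 127.] 3024 [562.2  45.4  25.2] 190.93584625183547
blue [231. 229.] 1862 [552.1 -55.8  24.7] 164.89156520552194
2.5333
```

View pics/w1.png

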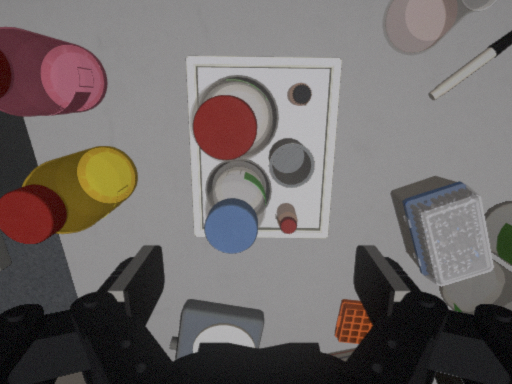

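The wrist view shows the red cap at (224,127), blue cap at (231,229), beaker at (290,162), and vials at (301,95) and (288,225). The cap positions agree with the depth estimates, so I move the large bottle now.

```bash
cat >> h.py <<'E'
A=np.deg2rad(-6.3); R0=Rd(A)
MC=np.array([434,327]); MX=np.array([np.cos(.150),np.sin(.150)])
PL=MC+58*MX; PS=MC-65*MX
def F(): return sensors.read_state()["force"].round(1)
def pick(xy,z,w=54,up=90,f=60,tol=4):
    ctrl.gripper_to(85); ctrl.move_l([*xy,z+50],vel=200); ctrl.move_l([*xy,z],vel=70)
    ctrl.gripper_to(w-14,f); g=sensors.read_state()["grip_width"]; print("grip",round(g,1),F())
    assert abs(g-w)<tol
    ctrl.move_l([*xy,z+up],vel=100); s=sensors.read_state(); print("lifted",round(s["grip_width"],1),F(),s["t"])
def place(xy,z,zmin,f=6,back=70):
    ctrl.move_l([*xy,z+15],vel=100)
    hit=ctrl.move_l([*xy,zmin],vel=20,threshold=f); s=sensors.read_state()
    print("down",hit,np.round(s["eef_pos"],1),F())
    return hit
def release(back=70):
    ctrl.gripper_to(85); s=sensors.read_state(); p=np.array(s["eef_pos"]); ctrl.move_l(p+[0,0,back],vel=100); print("free",round(s["grip_width"],1),F(),sensors.read_state()["t"])
E
python3 - <<'E'
from h import *
ctrl.move_ptp([562,45,245],R0)
pick([562,45],190)
ctrl.move_l([*PL,280],vel=200)
if place(PL,185,177): release()
st=sensors.read_state(); cv2.imwrite("pics/t1.png",optics.grab_frame("top")[0][:,:,::-1])
E
```

```text
grip 51.5 [-1.4  0.5  5. ]
lifted 51.3 [-0.9 -0.3 -6.9] 5.8583
down True [491.1 335.7 186.2] [-0.7  0.2  7. ]
free 84.6 [-0.7 -0.5 -0.9] 10.4667
```

View pics/t1.png

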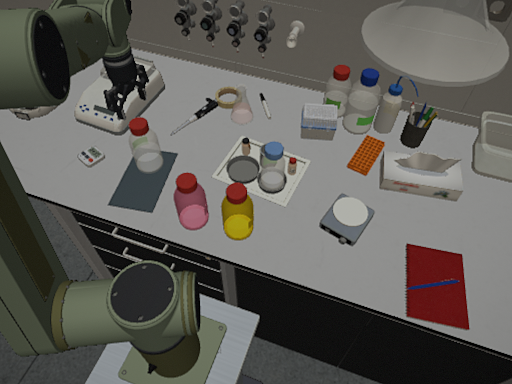

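Run:
```python
from h import *
cm=cam("top"); MY=np.array([-MX[1],MX[0]])
print("base",proj(cm,[*PL,3]).round()); 
c=np.array([[*(MC+a*120*MX+b*70*MY),3] for a,b in((1,1),(1,-1),(-1,-1),(-1,1))]); pc=proj(cm,c); print("mat",pc.round().tolist())
im=cv2.imread("pics/t1.png"); 
n=np.array([[*(PL+43*np.array([np.cos(t),np.sin(t)])),3] for t in np.linspace(0,6.28,40)])
for q in (pc,proj(cm,n)): cv2.polylines(im,[np.round(q).astype(np.int32)],True,(0,255,255),1)
cv2.imwrite("pics/t1c.png",cv2.resize(im[110:220,100:300],None,fx=4,fy=4))
```

```text
base [[151. 164.]]
mat [[137.0, 147.0], [178.0, 153.0], [152.0, 212.0], [107.0, 204.0]]
```

View pics/t1c.png

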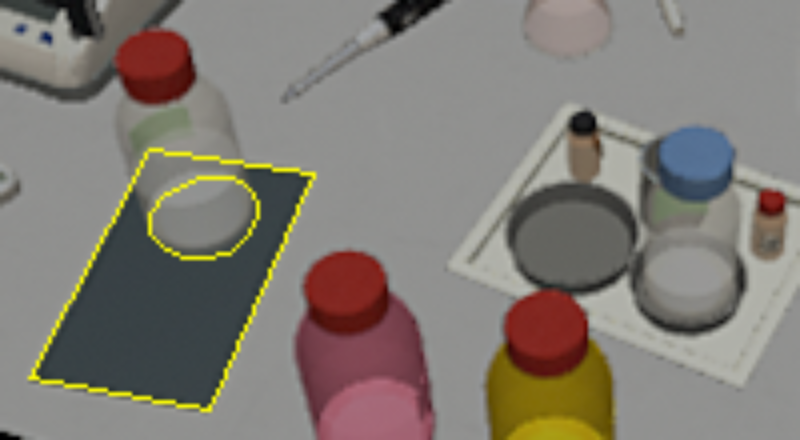

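The large bottle stands inside the mat outline, upright. Next is the small bottle, carried above the pink one.

Run:
```python
from h import *
ctrl.move_l([491,336,290],vel=150)
ctrl.move_ptp([552,-56,230],R0)
pick([552,-56],167,up=195)
ctrl.move_l([*PS,362],vel=200)
ctrl.move_l([*PS,200],vel=120)
if place(PS,162,154): release(90)
# look at tray
ctrl.move_l([*PS,330],vel=200)
ctrl.move_ptp([610,-25,260],R0)
cm,p,d=snap("pics/w2.png"); np.savez("pics/w2.npz",p=p,d=d,K=cm[0],R=cm[1],o=cm[2])
P=cloud(cm,d); hsv=cv2.cvtColor(p,cv2.COLOR_RGB2HSV); Z=P[...,2]; X=P[...,0];Y=P[...,1]
m=(Z>58)&(Z<76)&(X>560)&(X<720)&(abs(Y+20)<150)
k,l,s,c=cv2.connectedComponentsWithStats(m.astype(np.uint8))
for i in range(1,k):
    if s[i,4]>60:
        Q=P[l==i]; Q=Q[Q[:,2]>np.percentile(Q[:,2],90)-5][:,:2]
        cc,r=cv2.minEnclosingCircle(Q.astype(np.float32)); print(c[i].round(),s[i,4],np.round(cc,1),round(r,1),circ(Q).round(1))
cv2.imwrite("pics/t2.png",optics.grab_frame("top")[0][:,:,::-1]); print(sensors.read_state()["t"])
```

```text
grip 51.4 [-1.1  1.1  6. ]
lifted 51.4 [ 1.   0.8 -5.6] 16.2417
down True [369.6 317.2 163.2] [-0.6 -0.2  6.6]
free 85.2 [ 0.1 -0.7  0. ] 22.5667
[284.  74.] 470 [643.7  65.3] 11.4 [643.5  64.9   7.4]
[273. 168.] 945 [624.6 -18.5] 28.4 [624.6 -18.   25.9]
[270. 240.] 358 [ 614.6 -100.4] 11.6 [614.7 -99.2   7.7]
24.7833
```

View pics/w2.png

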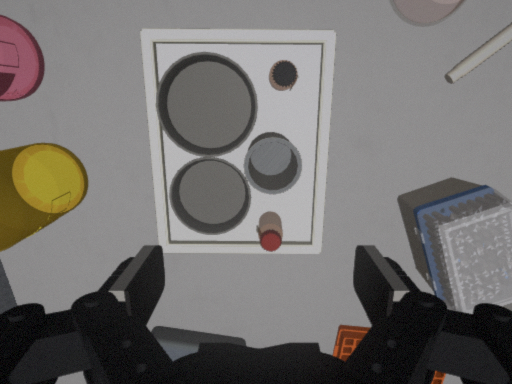

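View pics/t2.png

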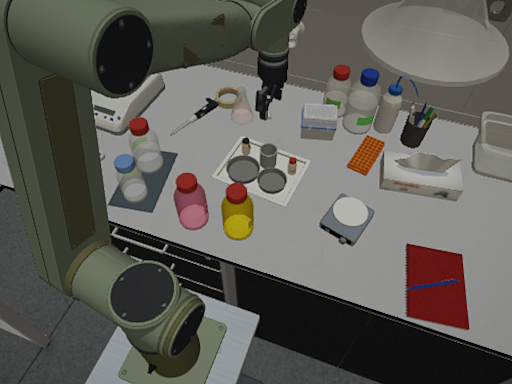

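Both bottles are upright on the mat, the vials are untouched, and the beaker is at (624.6,-18.5). I'll check the stirrer plate quickly from above, then move the beaker.

Run:
```python
from h import *
ctrl.move_ptp([498,-295,270],R0)
cm,p,d=snap("pics/w3.png"); hsv=cv2.cvtColor(p,cv2.COLOR_RGB2HSV); P=cloud(cm,d)
m=(P[...,2]>46)&(P[...,2]<55)&(np.hypot(P[...,0]-498,P[...,1]+305)<70)
k,l,s,c=cv2.connectedComponentsWithStats(m.astype(np.uint8)); i=1+s[1:,4].argmax()
cn=cv2.findContours((l==i).astype(np.uint8),0,1)[0][0][:,0]
S=circ(onplane(cm,cn,50)[:,:2]); print("plate",S.round(1),c[i],s[i,4])
C=S[:2] if abs(S[2]-49)<2.5 and np.hypot(*(S[:2]-[498.5,-305]))<8 else np.array([498.5,-305])
print(C)
ctrl.move_ptp([624.6,-18.3,150],R0)
pick([624.6,-18.3],54,w=54,up=105,f=25,tol=5)
ctrl.move_l([*C,165],vel=200)
if place(C,100,96,f=4): release(110)
ctrl.move_l([C[0],C[1]+10,270],vel=200)
cm,p,d=snap("pics/w4.png"); P=cloud(cm,d); X,Y,Z=[P[...,j] for j in range(3)]
Q=P[(Z>108)&(Z<124)&(np.hypot(X-C[0],Y-C[1])<50)][:,:2]; print("beaker now",cv2.minEnclosingCircle(Q.astype(np.float32)),sensors.read_state()["t"])
```

```text
plate [ 499.4 -304.9   48.2] [259.80277645 174.83006223] 6267
[ 499.42014737 -304.86219009]
grip 53.0 [-0.2  0.3  2.2]
lifted 53.4 [ 0.1  0.2 -1.5] 30.2667
down True [ 499.3 -304.8  100.8] [-0.3  0.4  4.4]
free 84.8 [ 1.  -0.7 -0.3] 35.0083
beaker now ((499.750732421875, -304.9577331542969), 28.43893814086914) 35.5167
```

View pics/w4.png

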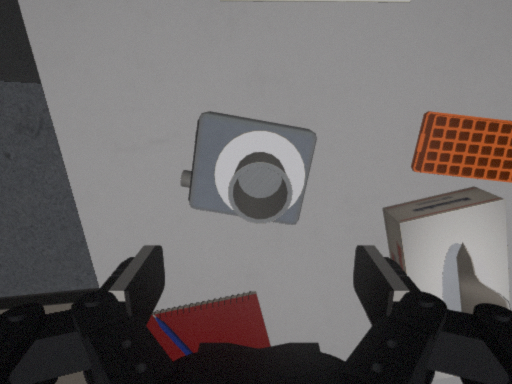

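The beaker is centred on the plate (offset under 0.5 mm) and upright. Now the bottles go back, re-grasped at the same tool poses.

```bash
cat > ret.py <<'E'
import sys
from h import *
def ret(P,zr,home,zh):
    ctrl.move_ptp([*P,zr+90],R0)
    pick(P,zr,up=195)
    ctrl.move_l([*home,zr+195],vel=200); ctrl.move_l([*home,zh+40],vel=120)
    hit=ctrl.move_l([*home,zh-5],vel=25,threshold=6); s=sensors.read_state(); print("down",hit,np.round(s["eef_pos"],1),F())
    assert hit and s["eef_pos"][2]<zh+5
    release(100)
E
python3 - <<'E'
from ret import *
c=np.array(sensors.read_state()["eef_pos"]); ctrl.move_l([c[0]-20,c[1]+60,350],vel=200)
ctrl.move_ptp([*PS,340],R0)
ret(PS,163.2,[552,-56],167)
ctrl.move_l([552,-56,345],vel=200); ctrl.move_ptp([*PL,340],R0)
ret(PL,186.2,[562,45],190)
ctrl.move_l([585,-5,345],vel=150)
cm,p,d=snap("pics/w5.png"); np.savez("pics/w5.npz",p=p,d=d); P=cloud(cm,d); hsv=cv2.cvtColor(p,cv2.COLOR_RGB2HSV); H,S,V=[hsv[...,i] for i in range(3)]; Z=P[...,2]
for nm,m,zt in (("red",((H<6)|(H>174))&(S>150)&(V>70),191),("blue",(H>95)&(H<115)&(S>90),165)):
    m=m&(Z>zt-6)&(Z<zt+25)
    k,l,s,c=cv2.connectedComponentsWithStats(m.astype(np.uint8))
    for i in range(1,k):
        if s[i,4]>300:
            cn=cv2.findContours((l==i).astype(np.uint8),0,1)[0][0][:,0]; print(nm,circ(onplane(cm,cn,zt)[:,:2]).round(1),np.nanmedian(Z[l==i]))
print(sensors.read_state()["t"])
ctrl.move_ptp([400,330,320],R0)
for n in("scene","top"): cv2.imwrite(f"pics/{n}9.png",optics.grab_frame(n)[0][:,:,::-1])
a=cv2.imread("pics/scene9.png")[120:310,120:370]; cv2.imwrite("pics/s9c.png",cv2.resize(a,None,fx=3,fy=3,interpolation=2))
E
```

```text
grip 51.7 [-1.8  0.7  6.4]
lifted 51.3 [ 0.6  0.5 -5.3] 42.5917
down True [551.9 -56.1 169.3] [-0.6  0.7  7. ]
free 85.1 [ 0.1 -0.6 -0.4] 49.1583
grip 51.5 [-2.2 -0.1  3.9]
lifted 51.7 [ 0.6  0.6 -5.5] 55.4833
down True [561.9  45.  192.4] [-0.5 -0.6  6.7]
free 85.1 [0.1 0.8 0.1] 61.4667
red [560.4  45.2  25.1] 190.92764737742687
blue [550.5 -56.7  24.7] 164.89191692810226
62.2
```

View pics/w5.png

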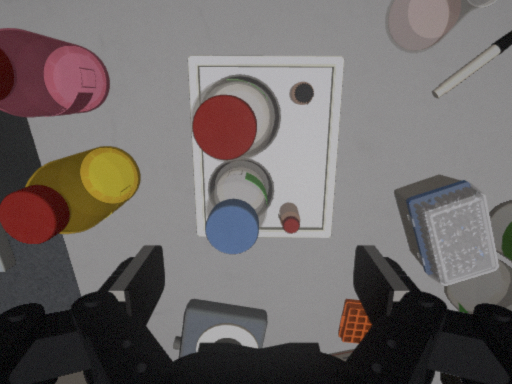

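View pics/s9c.png

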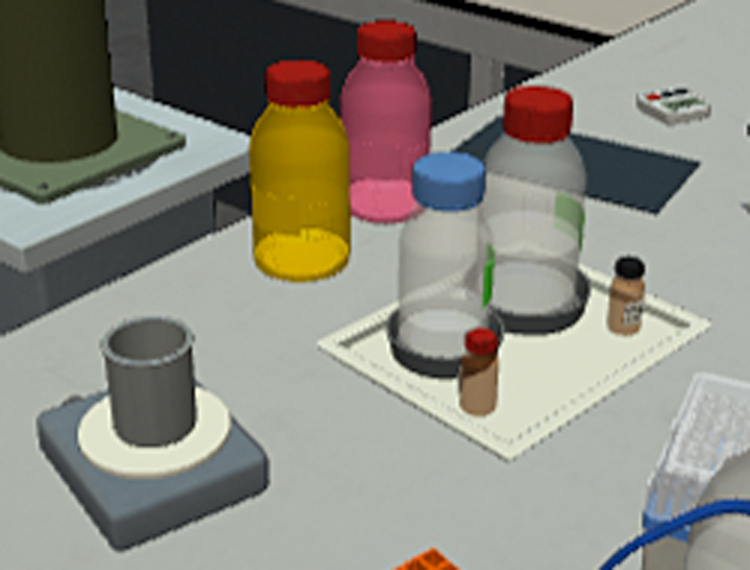

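Everything is in place: cap heights are 190.9 and 164.9 mm, the same as at the start, so both bottles are fully down. The beaker is centred on the stirrer, the vials look unmoved, and the gripper is clear.

```bash
python3 -c "
from plant import ctrl
ctrl.hold(0.3); print(ctrl.finish_job())"
```

```text
the job is handed in; nothing more can be done
None
```

The job is done and handed in. I stood both bottles on the bench mat, then put the beaker on the stirrer, then returned each bottle to its own drip cup. The arm finished empty and clear at about 63 s of the 109 s allowed.

- **Beaker:** it stands upright, measured within about 0.5 mm of the plate centre right after placing.
- **Bottles:** both caps are at their starting heights (190.9 and 164.9 mm), so both are fully down. They sit within about 2 mm of where they began.
- **Vials:** they look unmoved in the final pictures; I did not re-measure them.
- **Small disagreements:** first contact in the cups came about 2 mm higher than planned, and the bottles settled fully on release. Cap widths read 51–52 mm in the gripper instead of 54 mm. No check failed.

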